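# Draw the curing chamber's lid tight

## Robot

A 6-joint arm with a two-finger parallel gripper is mounted at the origin on the work surface. World frame = base frame: x ahead of the robot, y to its left, z up, the work surface at z = 0. Lengths are in m, angles in rad, forces in N, time in s.
With the tool pointing down it reaches from about 0.325 to 0.775 m from the base axis. Payload 5.5 kg.
Tool frame: the origin (TCP) lies midway between the tips of the shut fingers; the grasp point (between the pads) lies bot.grip_point_offset behind it (bot.grip_point_offset is the distance from the TCP to the grasp point, in m); z points along the fingers, y is the direction in which the jaws open and shut (so a half turn about z gives the same grasp; the last joint's range is limited). The gripper opens to 88 mm and grips with 3 to 60 N. Pads are 20 mm wide; open, the fingers measure 115 mm over their backs; the gripper's body (75 mm by 178 mm) begins 61 mm behind the grasp point.
Start: joints at [1.21, 0.091, 1.231, -0, 1.82, -0.057], TCP at [0.179, 0.573, 0.223] pointing down, gripper open.
Joint ranges: [-2.87, 2.87], [-0.86, 2.18], [0.17, 2.46], [-1.51, 4.65], [0.06, 2.69], [-2.65, 2.65]. Speed limits (rad/s): [2.57, 2.57, 3.01, 3.14, 3.14, 3.14].

## Interface

Orientations are given as a unit quaternion [w, x, y, z].
In Python, from station import status, read_camera, workorder, spot_in, outline_of, bot gives the robot as it stands. The module is installed in compiled form; this text tells all that it offers.
- The arm moves only by the tool move_arm, never from a script. Its argument "rows" is a list of rows, each a list of 2 entries, a list of its own where there are three numbers: the shift along the tool's x, y, z in mm, then the turn, a rotation vector about the tool's x, y, z in degrees. A call has 1 to 10 rows; each row is the pose to reach, as a shift and turn from the pose commanded when the call began, along the tool's axes at that moment; what a row does not reach only later rows make up. A row lasts 1/12 s, in which the tool goes at most 41.7 mm and 7.16 degrees, less where a joint would pass 70% of its speed; a pose out of reach is approached as far as the arm can. A call with a gripper value outside its range is refused whole. "claw" is the finger opening in mm, from 0 to 87.8, set as the call begins (left out, the last holds). The fingers move at their own pace and stop on an object; "squeeze" is the grip in N (left out, the last holds). Time passes only in rows, so rows that repeat a pose let the fingers close. It gives the time, the measured TCP pose, the force and the opening at its end, in the units of the state.
- status.read_state(): the state, without advancing time (a new reading comes with each control period).
- read_camera(name): name is "scene" or "top"; returns a dict with "color" (384x512x3 uint8, red, green, blue), "K" (3x3 intrinsics, pixels), "world_to_cam" (4x4, takes a point from world to camera coordinates). Camera axes: x right, y down, z forward; pixel columns grow to the right and rows downward; lengths in m; the calibration is good to about 2 mm. A picture is of the moment at which its call begins. There is no depth.
- workorder.finish_job(): hands the job in, once; it reports no verdict.
Trained networks look in the newest picture that a camera, given by its name, has taken for a name from the list of things; names that differ only in an ending like _2 or _b are one class to them, and where a whole thing is asked for, a point or a joint stands for the part that bears it (a point fixed in the world has none). Each returns a list of dicts, best first, with "confidence" (0 to 1); they miss things now and then, are a little off and sometimes report something else, mostly with a low value. They report only what shows in the picture. A call takes as long as a camera call.
- spot_in(camera, label): "at" ([column, row] in pixels, amid what is visible of it).
- outline_of(camera, label): "pixels" (384x512 bool, what is visible of it) and "at" ([column, row] in pixels, amid what is visible of it).
The state is a dict: "time": time; "q": joint angles; "qvel": joint speeds; "tau": joint torques, N m; "eef_pos": TCP position; "tool_rot": TCP orientation; "wrist_force": force on the tool from outside, world axes, zero at the start; "wrist_torque": the same for the moment, N m; "gripper_width": finger opening in m.
Only numpy, scipy, OpenCV 4.12 (cv2) and the standard library are available. Lean on these libraries where they do the work, as an engineer would, in place of code of your own. Each camera call takes 0.05 s, during which the arm holds its last target. There are 200 camera calls.

## Task

Two small curing chambers stand on the lacquer bench, their lids resting loose on the gaskets. Shut the one that holds the violet cups (seen through its window): turn the black T-handle on its lid clockwise, seen from above, until it comes to its stop and has drawn the lid down tight on the gasket, then let go. Leave the latch of the chamber with the green cups as it is.

Things in the scene. Friction and masses are not known exactly. Their poses are not given: they have to be found in the camera images.
- violet_chamber: White box 240 x 240 x 150 mm, fixed to the bench, four VIOLET cups inside; origin: centre of its underside. Black gasket on the rim. Grey lid 250 x 250 x 12 mm with a clear window over the cups, hinged on the +x side; the T-handle latch is near the free -x side, 212 mm from the hinge line (about 85 mm from the centre). The lid's top is 168 mm (tight) to 179 mm up at the latch.
- violet_grip (a point): Centre of the black T-handle bar on that lid, on the latch's upright turning axis (within 3 degrees). Bar 90 mm long, 16 wide, 18 high; centre 42 mm above the lid, 33 mm free under it, on a steel stem 12 mm thick: pinch it across its width from above. x axis = along the bar, y = across, z = up. It sinks 7 mm per radian as the latch is turned tight.
- violet_latch (a joint): Turn of that T-handle in rad: 0 = fully loose, bar at right angles to the lid's hinge line; grows clockwise seen from above; 1.5 = hard stop, latch fully tight, bar nearly parallel to the hinge line. Starts at 0.1 to 0.3. Needs at most about 0.25 N m and stays where it is left.
- violet_lid (a joint): How far that lid has been drawn down, in rad about its hinge: 0 = standing proud, its free edge about 12 mm above tight; 0.05 = tight on the gasket. It is driven by the latch: 0.0333 x the latch's angle.
- green_end (a point): One end of the bar of the same kind of T-handle on the other, otherwise identical chamber, with the four GREEN cups, 45 mm from its turning axis (which lies in the -x direction of this point). To be left alone.

How it is judged:
By the outcome, as a careful person would: the job done as asked, in the order asked, and still so for the second after the job is handed in, with the robot touching nothing.
It also fails if it takes over 32 s, if anything falls off the work surface, if the arm or the gripper's body presses on something with over 40 N, if the wrist force passes 120 N, or if a joint passes its speed limit or range.

## Working session

There is one attempt and no reset: what is moved stays moved. The work goes in short steps, Python scripts to look and compute and a tool call to move; the robot and the scene stay as the last step left them, time stands still between calls to the robot, and variables do not carry over. Pictures are saved under pics/ and viewed, about 8 in all and at most 12, crops included, and the job is handed in when it is done.

Besides the shell and the picture viewer there is one more tool, called after ">>>" as name(argument=value, ...), one argument or row to a line, values as JSON. move_arm: Moves the arm, as the interface text tells. Its arguments: {"type":"object","properties":{"rows":{"type":"array"},"claw":{"type":"number"},"squeeze":{"type":"number"}},"required":["rows"]}

```bash
mkdir -p pics; python3 - <<'E'
from station import *
import cv2,numpy as np
print(status.read_state(), bot.grip_point_offset)
ims=[]
for c in ["scene","top"]:
    r=read_camera(c); cv2.imwrite(f"pics/{c}0.png",r["color"][:,:,::-1]); print(c,r["K"].tolist(),np.round(r["world_to_cam"],4).tolist())
    ims.append(cv2.imread(f"pics/{c}0.png"))
    for l in ["violet_chamber","violet_grip","violet_latch","green_end","violet_lid"]:
        print(c,l,[(np.round(d["at"],1).tolist(),round(d["confidence"],2)) for d in spot_in(c,l)])
E
```

```text
{'time': 0.0, 'q': array([ 1.21031440e+00,  9.18293118e-02,  1.23184440e+00,  8.11464085e-06,
        1.81981091e+00, -5.67247735e-02]), 'qvel': array([ 0.00055252,  0.00099813, -0.00198194, -0.00072401, -0.00064202,
        0.00081743]), 'tau': array([ 1.43320831e-03, -4.46462309e+01, -4.06442535e+01,  6.98760850e-02,
        2.96495261e-02, -1.38369792e-04]), 'eef_pos': array([0.17937437, 0.57225331, 0.22154801]), 'tool_rot': array([-1.99755363e-04,  1.51294300e-01,  9.88488310e-01, -9.24662308e-04]), 'wrist_force': array([ 0.8370237 ,  0.33933961, -0.26624706]), 'wrist_torque': array([ 0.03113951, -0.02257294,  0.0093079 ]), 'gripper_width': 0.08768573045700248} 0.0187
scene [[428.77364904941857, 0.0, 247.13895093272663], [0.0, 428.77364904941857, 198.1137523057079], [0.0, 0.0, 1.0]] [[-0.1733, 0.9848, -0.0131, 0.1332], [0.6711, 0.1084, -0.7334, -0.3021], [-0.7208, -0.1359, -0.6797, 1.6053], [0.0, 0.0, 0.0, 1.0]]
scene violet_chamber [([177.1, 199.1], 0.57)]
scene violet_grip [([188.5, 143.3], 0.74)]
scene violet_latch [([186.8, 143.7], 0.77)]
scene green_end [([352.7, 158.9], 0.67)]
scene violet_lid [([180.8, 178.3], 0.68)]
top [[360.6194647338389, 0.0, 259.5007802751218], [0.0, 360.6194647338389, 188.6884916929264], [0.0, 0.0, 1.0]] [[-0.0281, -0.9995, -0.0127, -0.0018], [-0.981, 0.03, -0.1915, 0.6474], [0.1918, 0.0071, -0.9814, 0.8426], [0.0, 0.0, 0.0, 1.0]]
top violet_chamber [([344.8, 205.8], 0.84)]
top violet_grip [([350.3, 242.3], 0.64)]
top violet_latch [([351.9, 242.9], 0.85)]
top green_end [([140.5, 248.4], 0.94)]
top violet_lid [([345.2, 208.7], 0.72)]
```

View pics/scene0.png

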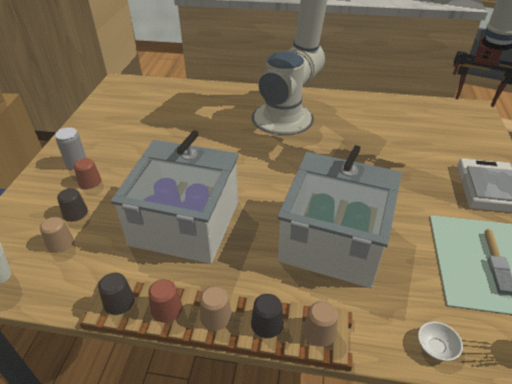

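View pics/top0.png

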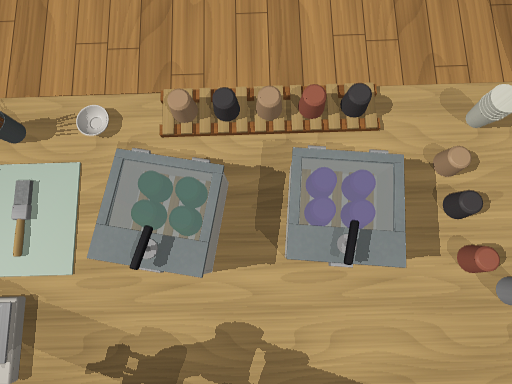

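The scene view shows the violet chamber on the left, with its T-bar at about (188,144). The top view shows it on the right, with the bar at about (351,242), running from roughly (354,222) to (348,263). Both agree with the networks. Next I'll measure the bar.

```bash
cat > h.py <<'E'
from station import *
import cv2,numpy as np
from scipy.spatial.transform import Rotation as R
def cam(c):
    r=read_camera(c); return r
def ray(r,p):
    T=np.array(r["world_to_cam"]);Rm=T[:3,:3];o=-Rm.T@T[:3,3]
    d=Rm.T@np.linalg.inv(r["K"])@[p[0],p[1],1]; return o,d
def atz(r,p,z):
    o,d=ray(r,p); return o+d*(z-o[2])/d[2]
def tri(r1,p1,r2,p2):
    o1,d1=ray(r1,p1);o2,d2=ray(r2,p2)
    s=np.linalg.lstsq(np.c_[d1,-d2],o2-o1,rcond=None)[0]
    a=o1+d1*s[0];b=o2+d2*s[1]; return (a+b)/2,np.linalg.norm(a-b)
def bar(r,at,h=35):
    g=r["color"].max(2); m=np.zeros(g.shape,bool)
    y,x=int(at[1]),int(at[0]); m[y-h:y+h,x-h:x+h]=g[y-h:y+h,x-h:x+h]<45
    n,l,st,ce=cv2.connectedComponentsWithStats(m.astype(np.uint8))
    k=1+np.argmax(st[1:,4]); ys,xs=np.where(l==k); rect=cv2.minAreaRect(np.c_[xs,ys].astype(np.float32))
    b=cv2.boxPoints(rect); 
    if np.linalg.norm(b[0]-b[1])>np.linalg.norm(b[1]-b[2]): b=np.roll(b,1,0)
    return rect,(b[0]+b[1])/2,(b[2]+b[3])/2,len(xs)
E
python3 - <<'E'
from h import *
S=cam("scene");T=cam("top")
o=[(l["at"],l["pixels"].sum(),l["confidence"]) for l in outline_of("top","violet_latch")];print(o)
bs=bar(S,(188,144));bt=bar(T,(351,242));print(bs,bt)
print("center tri",tri(S,bs[0][0],T,bt[0][0]))
for z in (.2195,):
    for r,b in((S,bs),(T,bt)):
        e=[atz(r,p,z) for p in (b[1],b[2])];d=e[0]-e[1]
        print(np.round(e,4).tolist(),"mid",np.round((e[0]+e[1])/2,4),"len",np.linalg.norm(d),"ang",np.degrees(np.arctan2(d[1],d[0])))
# lid hull direction
m=[l for l in outline_of("top","violet_chamber")][0]["pixels"].astype(np.uint8)
ys,xs=np.where(m);rect=cv2.minAreaRect(np.c_[xs,ys].astype(np.float32));print(rect)
P=np.array([atz(T,p,.173) for p in cv2.boxPoints(rect)]);print(np.round(P,3).tolist())
im=cv2.resize(T["color"][190:290,270:430,::-1],None,fx=5,fy=5,interpolation=cv2.INTER_CUBIC)
cv2.imwrite("pics/topc.png",im)
E
```

```text
[([352.4, 242.2], np.int64(408), 0.95)]Traceback (most recent call last):
  File "<stdin>", line 4, in <module>
  File "h.py", line 19, in bar
    k=1+np.argmax(st[1:,4]); ys,xs=np.where(l==k); rect=cv2.minAreaRect(np.c_[xs,ys].astype(np.float32))
        ~~~~~~~~~^^^^^^^^^^
    return _wrapfunc(a, 'argmax', axis=axis, out=out, **kwds)
    return bound(*args, **kwds)
ValueError: attempt to get argmax of an empty sequence
```

```bash
sed -i 's/<45/<th/; s/h=35)/h=30,th=70)/' h.py
cat > m.py <<'E'
from h import *
S=cam("scene");T=cam("top")
print(S["color"].max(2)[138:150,176:202:2]);
bs=bar(S,(188,144),22);bt=bar(T,(351,242));print(bs,bt)
print("center tri",tri(S,bs[0][0],T,bt[0][0]))
for z in (.2195,.2285):
    for r,b in((S,bs),(T,bt)):
        e=[atz(r,p,z) for p in (b[1],b[2])];d=e[0]-e[1]
        print(z,np.round(e,4).tolist(),"mid",np.round((e[0]+e[1])/2,4),"len",np.linalg.norm(d),"ang",np.degrees(np.arctan2(d[1],d[0])))
m=[l for l in outline_of("top","violet_lid")][0]["pixels"].astype(np.uint8)
ys,xs=np.where(m);rect=cv2.minAreaRect(np.c_[xs,ys].astype(np.float32));print(rect)
P=np.array([atz(T,p,.175) for p in cv2.boxPoints(rect)]);print(np.round(P,3).tolist())
im=cv2.resize(T["color"][140:290,270:430,::-1],None,fx=4,fy=4,interpolation=cv2.INTER_CUBIC)
cv2.imwrite("pics/topc.png",im)
E
python3 m.py
```

```text
[[159 154 152 156 151  79  53  57  54  55 126 165 161]
 [166 164 163 160 134  58  55  54  52  77 151 161 161]
 [161 164 165 159  96  56  54  56  50 112 163 164 162]
 [160 161 165 148  63  59  52  49  66 146 164 163 165]
 [153 157 161 122  53  55  55  50 106 166 166 166 165]
 [134 140 142  72  58  58  53  63 149 170 169 169 168]
 [121 120  95  51  57  56  54  88 168 168 164 170 171]
 [119 113  68  58  58  50  55 106 154 156 159 168 166]
 [118  87  55  55  61  54  59 110 123 122 138 151 156]
 [110  62  60  59  55  53  71 115 118 115 122 122 125]
 [ 95  50  58  55  52  51  84 117 122 117 116 115 117]
 [ 76  53  53  56  48  73  87 117 136 128 117 116 111]]
(((187.08787536621094, 142.54869079589844), (7.310552597045898, 29.047264099121094), 43.02506637573242), array([177.17813, 153.16628], dtype=float32), array([196.99762, 131.9311 ], dtype=float32), 188) (((351.0, 242.00001525878906), (9.206342697143555, 44.716522216796875), 9.462322235107422), array([347.3243 , 264.05408], dtype=float32), array([354.6757 , 219.94595], dtype=float32), 404)
center tri (array([ 0.50227393, -0.20331245,  0.21615589]), np.float64(0.000985991143719361))
0.2195 [[0.5551, -0.2144, 0.2195], [0.4552, -0.1892, 0.2195]] mid [ 0.5052 -0.2018  0.2195] len 0.10305076834799234 ang -14.155184134106106
0.2195 [[0.4591, -0.1915, 0.2195], [0.546, -0.2128, 0.2195]] mid [ 0.5025 -0.2021  0.2195] len 0.08948002514519546 ang 166.1894795164588
0.2285 [[0.5666, -0.2098, 0.2285], [0.468, -0.1849, 0.2285]] mid [ 0.5173 -0.1974  0.2285] len 0.10162778762610856 ang -14.155184134106118
0.2285 [[0.4593, -0.1894, 0.2285], [0.5451, -0.2105, 0.2285]] mid [ 0.5022 -0.2     0.2285] len 0.08837894751555243 ang 166.18947951645882
((348.76715087890625, 207.31790161132812), (120.35567474365234, 115.72266387939453), 2.9507791996002197)
[[0.466, -0.072, 0.175], [0.719, -0.096, 0.175], [0.696, -0.363, 0.175], [0.446, -0.323, 0.175]]
```

View pics/topc.png

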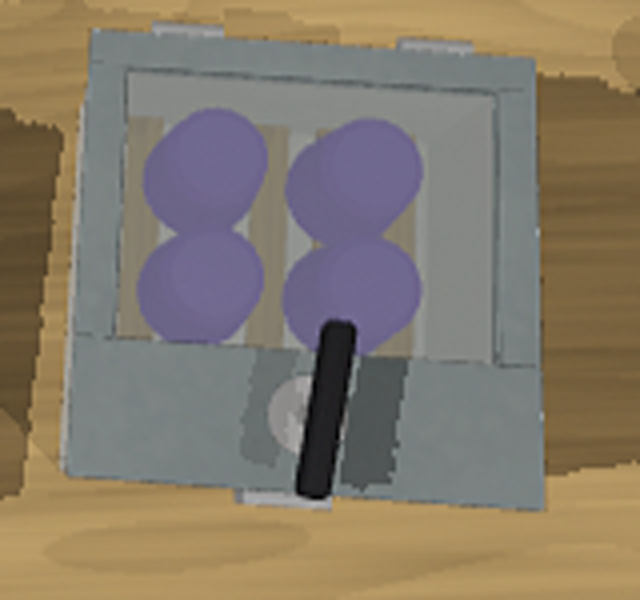

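The crop shows four violet cups and the bar running from (340,322) to (312,495) in crop pixels. The two cameras agree on a centre of (0.502,-0.202,0.22), with the bar 90 mm long and pointing about -13.8°. I'll rise first, then cross.

>>> move_arm(
  rows=[
    [[0,0,-40],[0,0,0]],
    [[0,0,-80],[0,0,0]],
    [[-20,-24,-80],[0,0,0]],
    [[-46,-55,-80],[0,0,0]],
    [[-72,-85,-80],[0,0,-1]],
    [[-98,-116,-80],[0,0,-2]],
    [[-124,-147,-80],[0,0,-3]],
    [[-150,-178,-80],[0,0,-3.6]],
    [[-176,-209,-80],[0,0,-3.6]],
    [[-202,-240,-80],[0,0,-3.6]],
  ],
  claw=60,
  squeeze=30,
)

```text
time: 1.73
eef_pos: [0.3005, 0.2813, 0.3028]
tool_rot: [0.0, 0.12, 0.993, 0.0]
wrist_force: [0.1, -0.6, 0.6]
gripper_width: 0.06
```

>>> move_arm(
  rows=[
    [[-24,-32,0],[0,0,0]],
    [[-48,-64,0],[0,0,0]],
    [[-72,-96,0],[0,0,0]],
    [[-96,-128,0],[0,0,0]],
    [[-120,-160,0],[0,0,0]],
    [[-144,-193,0],[0,0,0]],
    [[-168,-225,0],[0,0,0]],
    [[-192,-258,0],[0,0,0]],
    [[-216,-290,0],[0,0,0]],
    [[-238,-321,0],[0,0,0]],
  ],
)

```text
time: 2.57
eef_pos: [0.4553, -0.0877, 0.3028]
tool_rot: [0.0, 0.121, 0.993, -0.0]
wrist_force: [1.0, -0.2, 0.5]
gripper_width: 0.0597
```

>>> move_arm(
  rows=[
    [[-22,-30,0],[0,0,0]],
    [[-44,-60,0],[0,0,0]],
    [[-62,-84,0],[0,0,0]],
    [[-74,-100,0],[0,0,0]],
    [[-74,-100,0],[0,0,0]],
    [[-74,-100,0],[0,0,0]],
  ],
)

```text
time: 3.07
eef_pos: [0.5029, -0.2008, 0.302]
tool_rot: [-0.001, 0.121, 0.993, 0.0]
wrist_force: [0.6, -0.8, 0.5]
gripper_width: 0.0598
```

```bash
python3 - <<'E'
from h import *
T=cam("top");S=cam("scene");s=status.read_state()
r=R.from_quat(s["tool_rot"],scalar_first=True);M=r.as_matrix()
d=np.array([.5025,-.2018,.2195])-(s["eef_pos"]-M[:,2]*bot.grip_point_offset)
print(s["q"],s["eef_pos"],"yaw",np.degrees(np.arctan2(M[1,0],M[0,0])),"tool shift mm",M.T@d*1e3)
# lid yaw from front edge & side edges seen in crop
f=lambda x,y:atz(T,(270+x/4,140+y/4),.178)
a,b=f(65,475),f(545,508);print(a,b,np.linalg.norm(a-b),"yaw",np.degrees(np.arctan2((b-a)[1],(b-a)[0]))+90)
c,e=f(95,30),f(537,60);print(np.degrees(np.arctan2((e-c)[1],(e-c)[0]))+90)
m=(a+b)/2;h=(c+e)/2;u=(h-m)/np.linalg.norm(h-m);print("latch expect",m+u*.04)
cv2.imwrite("pics/two.png",np.hstack([T["color"][150:330,250:450,::-1],S["color"][40:220,90:290,::-1]]))
E
python3 -c "
import cv2;i=cv2.imread('pics/two.png');cv2.imwrite('pics/two2.png',cv2.resize(i,None,fx=2,fy=2))"
```

```text
[-4.40769808e-01 -3.65767419e-02  1.21728112e+00  3.70843350e-04
  1.96072861e+00 -1.77095158e+00] [ 0.50278354 -0.1994482   0.30296924] yaw 166.2218779267553 tool shift mm [ -0.26597423  -2.37705986 102.16857933]
[ 0.47275676 -0.07363076  0.178     ] [ 0.44887212 -0.32275106  0.178     ] 0.2502626662942095 yaw -5.476545414142876
-5.89284464676399
latch expect [ 0.50061829 -0.20214742  0.178     ]
```

View pics/two2.png

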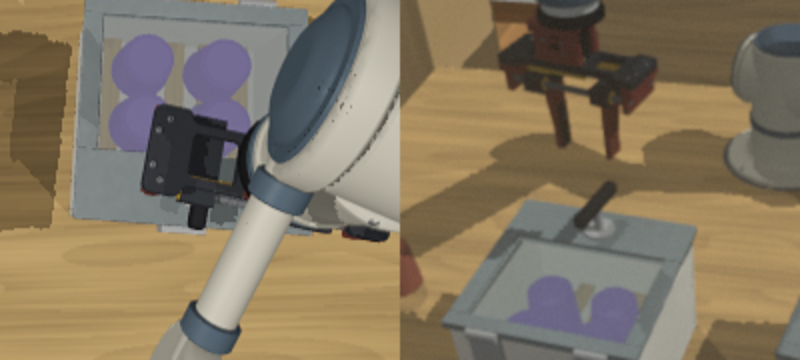

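The pictures show the open jaws above the violet bar with nothing in between. The measured lid yaw is -5.7°, so the latch is at about 0.14 rad and about 78° of turn remains. Descending now.

>>> move_arm(
  rows=[
    [[0,-2,30],[0,0,0]],
    [[0,-2,60],[0,0,0]],
    [[0,-2,80],[0,0,0]],
    [[0,-2,92],[0,0,0]],
    [[0,-2,101],[0,0,0]],
    [[0,-2,101],[0,0,0]],
    [[0,-2,101],[0,0,0]],
  ],
)

```text
time: 3.75
eef_pos: [0.5027, -0.2018, 0.2028]
tool_rot: [0.001, 0.12, 0.993, -0.0]
wrist_force: [-0.4, 0.5, -0.1]
gripper_width: 0.0602
```

>>> move_arm(
  rows=[
    [[0,0,0],[0,0,0]],
    [[0,0,0],[0,0,0]],
    [[0,0,0],[0,0,0]],
    [[0,0,0],[0,0,0]],
    [[0,0,0],[0,0,0]],
    [[0,0,0],[0,0,0]],
  ],
  claw=8,
  squeeze=25,
)

```text
time: 4.25
eef_pos: [0.5026, -0.2022, 0.2018]
tool_rot: [0.0, 0.12, 0.993, -0.0]
wrist_force: [0.2, 0.3, 0.1]
gripper_width: 0.0232
```

```bash
python3 - <<'E'
from h import *
S=cam("scene");s=status.read_state()
print({k:np.round(v,3) for k,v in s.items()})
cv2.imwrite("pics/grip.png",cv2.resize(S["color"][60:240,90:290,::-1],None,fx=3,fy=3))
E
```

```text
{'time': np.float64(4.3), 'q': array([-0.445, -0.069,  1.429,  0.   ,  1.782, -1.775]), 'qvel': array([0.001, 0.001, 0.003, 0.045, 0.01 , 0.002]), 'tau': array([ 3.6000e-02, -3.7759e+01, -4.0772e+01, -1.4400e-01,  4.7000e-02,
       -4.0000e-03]), 'eef_pos': array([ 0.503, -0.202,  0.202]), 'tool_rot': array([0.   , 0.12 , 0.993, 0.   ]), 'wrist_force': array([1.561, 3.733, 0.368]), 'wrist_torque': array([ 0.77 , -0.235,  0.008]), 'gripper_width': np.float64(0.02)}
```

View pics/grip.png

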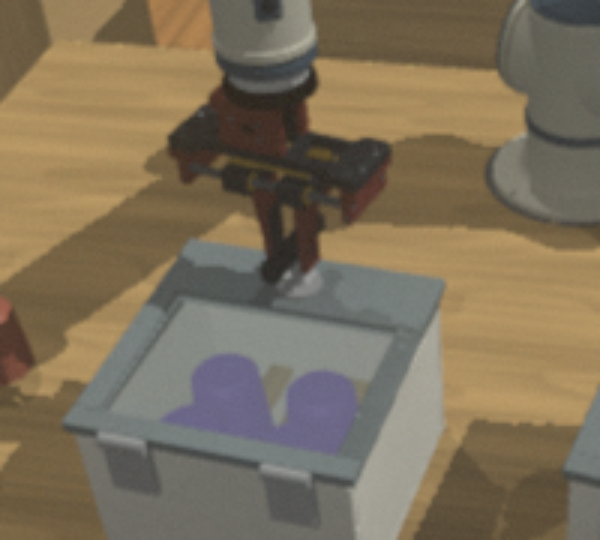

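The fingers straddle the bar, and one pad has just touched. I'll let them finish closing.

>>> move_arm(
  rows=[
    [[0,0,0],[0,0,0]],
    [[0,0,0],[0,0,0]],
    [[0,0,0],[0,0,0]],
  ],
)

```text
time: 4.55
eef_pos: [0.503, -0.2005, 0.2017]
tool_rot: [0.0, 0.119, 0.993, 0.002]
wrist_force: [1.9, 5.7, 1.0]
gripper_width: 0.0159
```

>>> move_arm(
  rows=[
    [[0,0.7,0.4],[0,0,3]],
    [[0,0.7,1],[0,0,8]],
    [[0,0.7,1.6],[0,0,13]],
    [[0,0.7,2.2],[0,0,18]],
    [[0,0.7,2.8],[0,0,23]],
    [[0,0.7,3.4],[0,0,28]],
    [[0,0.7,4],[0,0,33]],
    [[0,0.7,4.6],[0,0,38]],
    [[0,0.7,4.9],[0,0,40]],
    [[0,0.7,4.9],[0,0,40]],
  ],
)

```text
time: 5.38
eef_pos: [0.5019, -0.2002, 0.1969]
tool_rot: [-0.001, 0.453, 0.892, 0.0]
wrist_force: [-4.2, 5.4, 3.9]
gripper_width: 0.0161
```

```bash
cat > st.py <<'E'
from h import *
s=status.read_state();M=R.from_quat(s["tool_rot"],scalar_first=True).as_matrix()
print(s["time"],"pos",np.round(s["eef_pos"],4),"yaw",np.degrees(np.arctan2(M[1,0],M[0,0])),"F tool",np.round(M.T@s["wrist_force"],1),"T",np.round(s["wrist_torque"],2),"w",s["gripper_width"],"q6",s["q"][5])
E
python3 st.py
```

```text
5.3833 pos [ 0.5019 -0.2002  0.1969] yaw 126.13524094145764 F tool [ 6.9 -0.2 -3.8] T [0.55 0.75 0.04] w 0.016068925822870006 q6 -1.0737106002647356
```

>>> move_arm(
  rows=[
    [[0.5,0,0.4],[0,0,3]],
    [[0.5,0,1],[0,0,8]],
    [[0.5,0,1.6],[0,0,13]],
    [[0.5,0,2.2],[0,0,18]],
    [[0.5,0,2.8],[0,0,23]],
    [[0.5,0,3.3],[0,0,27]],
    [[0.5,0,3.8],[0,0,31]],
    [[0.5,0,4],[0,0,33]],
    [[0.5,0,4],[0,0,33]],
  ],
)

```text
time: 6.13
eef_pos: [0.501, -0.2001, 0.1928]
tool_rot: [-0.002, 0.688, 0.726, -0.001]
wrist_force: [-7.0, 4.3, 2.4]
gripper_width: 0.016
```

```bash
python3 st.py
```

```text
6.1333 pos [ 0.501  -0.2001  0.1928] yaw 93.10735623836324 F tool [ 4.7 -6.8 -2.4] T [ 0.44  1.02 -0.01] w 0.015963832610209953 q6 -0.49739057059217356
```

>>> move_arm(
  rows=[
    [[0,0,0.2],[0,0,2]],
    [[0,0,0.5],[0,0,4]],
    [[0,0,0.5],[0,0,4]],
  ],
)

```text
time: 6.38
eef_pos: [0.5009, -0.2001, 0.1923]
tool_rot: [-0.002, 0.713, 0.702, -0.001]
wrist_force: [-8.1, 4.4, 3.0]
gripper_width: 0.0159
```

```bash
python3 st.py
```

```text
6.3833 pos [ 0.5009 -0.2001  0.1923] yaw 89.1152300867268 F tool [ 4.3 -8.2 -2.9] T [ 0.37  1.03 -0.02] w 0.01590900751613463 q6 -0.4278078589021489
```

>>> move_arm(
  rows=[
    [[0,-0.7,0.2],[0,0,1.5]],
    [[0,-0.7,0.3],[0,0,3]],
    [[0,-0.7,0.3],[0,0,3]],
  ],
)

```text
time: 6.63
eef_pos: [0.5008, -0.2002, 0.1922]
tool_rot: [-0.001, 0.73, 0.683, -0.0]
wrist_force: [-5.0, 3.3, 3.2]
gripper_width: 0.0161
```

```bash
python3 st.py
```

```text
6.6333 pos [ 0.5008 -0.2002  0.1922] yaw 86.20299729671892 F tool [ 2.9 -5.2 -3.2] T [0.29 0.66 0.57] w 0.01608893996046637 q6 -0.37725703364237645
```

>>> move_arm(
  rows=[
    [[0,0,0],[0,0,1.5]],
    [[0,0,0],[0,0,3]],
    [[0,0,0],[0,0,3]],
  ],
)

```text
time: 6.88
eef_pos: [0.5008, -0.2005, 0.1921]
tool_rot: [-0.001, 0.748, 0.664, -0.0]
wrist_force: [-5.0, 2.2, 2.5]
gripper_width: 0.0168
```

```bash
python3 st.py
```

```text
6.8833 pos [ 0.5008 -0.2005  0.1921] yaw 83.1995143368244 F tool [ 1.6 -5.2 -2.5] T [0.15 0.74 0.71] w 0.016774820745551824 q6 -0.32514327164050855
```

Torque jumped from about 0 to 0.57 and then 0.71 N m near yaw 87°, and the pads began to spread. That is the stop. I'll release and lift.

>>> move_arm(
  rows=[
    [[0,0,0],[0,0,0]],
    [[0,0,0],[0,0,0]],
    [[0,0,0],[0,0,0]],
    [[0,0,0],[0,0,0]],
    [[0,0,0],[0,0,0]],
    [[0,0,0],[0,0,0]],
  ],
  claw=60,
)

```text
time: 7.38
eef_pos: [0.5017, -0.2011, 0.1919]
tool_rot: [-0.0, 0.748, 0.664, 0.0]
wrist_force: [-0.9, -0.2, 0.6]
gripper_width: 0.0537
```

>>> move_arm(
  rows=[
    [[0,0,-15],[0,0,0]],
    [[0,0,-40],[0,0,0]],
    [[0,0,-75],[0,0,0]],
    [[0,0,-110],[0,0,0]],
    [[-35,0,-115],[0,0,0]],
    [[-70,0,-115],[0,0,0]],
    [[-105,0,-115],[0,0,0]],
    [[-140,0,-115],[0,0,0]],
    [[-160,0,-115],[0,0,0]],
    [[-160,0,-115],[0,0,0]],
  ],
)

```text
time: 8.22
eef_pos: [0.4815, -0.3637, 0.3053]
tool_rot: [-0.001, 0.749, 0.662, -0.001]
wrist_force: [0.8, -0.6, 0.3]
gripper_width: 0.0599
```

```bash
sed -i 's/pics\/topc/pics\/topd/; s/\.2195,\.2285/.21,/; s/^print(S\["color.*$//' m.py; python3 m.py; python3 - <<'E'
from h import *
S=cam("scene");T=cam("top")
cv2.imwrite("pics/fin.png",np.hstack([cv2.resize(S["color"][90:240,90:290,::-1],None,fx=2,fy=2),cv2.resize(T["color"][140:290,240:440,::-1],None,fx=2,fy=2)]))
E
```

```text
(((187.9604034423828, 144.39605712890625), (32.43821334838867, 7.1642680168151855), 5.710593223571777), array([171.8218, 142.7822], dtype=float32), array([204.09901, 146.00992], dtype=float32), 224) (((351.5, 242.5), (9.0, 47.0), 90.0), array([328. , 242.5], dtype=float32), array([375. , 242.5], dtype=float32), 397)
center tri (array([ 0.50115286, -0.20388389,  0.20978993]), np.float64(0.002733871601771544))
0.21 [[0.5012, -0.2466, 0.21], [0.502, -0.1585, 0.21]] mid [ 0.5016 -0.2026  0.21  ] len 0.0881566615621366 ang -90.49542876607073
0.21 [[0.5028, -0.1577, 0.21], [0.5, -0.2527, 0.21]] mid [ 0.5014 -0.2052  0.21  ] len 0.09500409209811335 ang 88.35946091657402
((348.12664794921875, 206.97543334960938), (118.88773345947266, 113.08448791503906), 3.7640349864959717)
[[0.471, -0.071, 0.175], [0.719, -0.098, 0.175], [0.692, -0.361, 0.175], [0.448, -0.319, 0.175]]
```

View pics/fin.png

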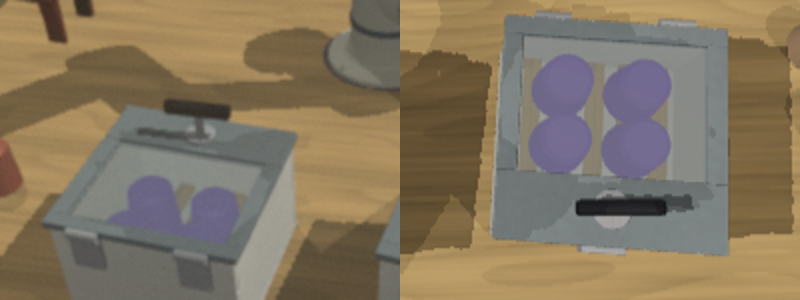

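The bar now stands at about 88.4–89.5° against an expected stop of 88.3°. The gripper is clear and the bar has sunk to about z = 0.21. I'm handing in.

```bash
python3 -c "
from station import *
print(workorder.finish_job())"
```

```text
the job is handed in; nothing more can be done
None
```

The violet chamber is shut and the job is handed in. I turned its T-handle clockwise to the hard stop, released it, and moved the arm clear of everything. The run took about 8.5 s, and I never approached the green latch.

- **Reaching the stop:** wrist torque rose from about 0 to 0.57 and then 0.71 N m at around 87° tool yaw, and the pads then began to slip on the bar. I took that as the stop.
- **Bar angle:** after release the bar measured 88.4° from the top camera and 89.5° from the scene camera. The stop should be at about 88.3°, worked out from my measured lid yaw of -5.7°.
- **Bar height:** triangulation put the bar at about 0.210 m, down from roughly 0.216–0.22 m.
- **Disagreement:** the two camera rays to the bar centre missed each other by 2.7 mm on that last check. They missed by 1.0 mm on the first one. The image threshold probably caught some of the bar's shadow.
- **Not checked directly:** I did not measure the lid's gap to the gasket. That it is tight follows from the latch angle. I also took no final picture of the green latch.

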